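# Seat a sample block in a chamber pocket and seal the cover corner by corner

### The job

Load the sealed chamber: pick up the aluminium sample block by its grip bar and lower it, without dropping it, flat and square into the pocket of the chamber base, its cut corner at the pocket's keyed corner, and let go. Then set the white cover over it on the four raised rubber corner pads and let go, and push the cover's corners down one after another, not all at once, until the cover sits fully down and flat on the base all round.

Things in the scene. Friction and masses are not known exactly. Their poses are not given: they have to be found in the camera images.
- chamber_base: Fixed aluminium plate 144 (x) x 176 (y) x 14 mm lying flat on the bench, a black raised pocket frame on it. Origin: centre of the plate's underside; z up; its yaw varies. Outside the frame's corners, at x = +-58, y = +-74 mm, stand four rubber pads 12 x 12 mm, tops 6 mm above the plate; each sinks under about 6 N until flush with the plate and stays where it is pushed.
- pocket (a point): Centre of the pocket floor = plate top, 14 mm above the base's origin. Pocket 84 (x) x 116 (y) mm, 2 mm clearance each side of the block. Frame outside 100 x 132, 15 mm high, lowest 7 mm upright, above that tapered to a 2 mm ridge: lead-in 3.5 mm wide inside (block), 2.3 mm outside (cover). A key 6 mm high fills the (+x,+y) corner (13 mm legs).
- block: Loose flat aluminium block 80 (x) x 112 (y) x 20 mm with dark wells on top, about 0.4 kg, lying flat; its (+x,+y) corner is cut off (12 mm legs). Origin: centre of its underside; z up. Seated, its origin is 14 mm above the base's origin and its x, y axes point as the base's do (a turn of at most 0.7 rad from the start).
- block_grip (a point): Centre of the top of the black grip bar on the block, 44 mm above the block's origin. The bar is 56 mm long (block's x), 16 mm wide (y), 24 mm high, standing on the flat block top: pinch it across y, from above, tips clear of the block top.
- cover: Loose white open-bottomed cover standing open side down: 117 (x) x 149 (y) x 58 mm, inside 105 x 137 x 52, about 0.3 kg. Origin: centre of its lower rim; z up. It slips over the frame with 2.5 mm play each side, long sides together. Origin above the base's: 20 mm on the pads, 14 mm pressed home. Press its flat top at the four grey spots, x = +-48, y = +-64 mm, with 10 to 20 N.
- cover_grip (a point): Centre of the top of the black grip bar on the cover, 84 mm above the cover's origin (26 mm above its flat top). The bar is 60 mm long (cover's x), 16 mm wide (y): pinch it across y, from above.
- ear_a (a point): Centre of the underside of the cover's corner ear at the cover's (+x,+y) corner. Ears are 6 mm high, reach to x = +-64, y = +-80 mm and lie on the pads. As one corner is pressed the cover tips up to 5 degrees and the ear across from it may rise 6 mm.
- ear_b (a point): Centre of the underside of the cover's corner ear at the cover's (+x,-y) corner.
- ear_c (a point): Centre of the underside of the cover's corner ear at the cover's (-x,-y) corner.
- ear_d (a point): Centre of the underside of the cover's corner ear at the cover's (-x,+y) corner.
Not all that is in view belongs to the job. What is shaped like the block but green is not meant.

How it is judged:
By the outcome, as a careful person would: the job done as asked, in the order asked, and still so for the second after the job is handed in, with the robot touching nothing.
It also fails if it takes over 67 s, if anything falls off the work surface, if the arm or the gripper's body presses on something with over 40 N, if the wrist force passes 120 N, or if a joint passes its speed limit or range.

### The arm

A 6-joint arm with a two-finger parallel gripper is mounted at the origin on a cart in front of the work surface, level with it; the furniture and walls round the work are solid. World frame = base frame: x ahead of the robot, y to its left, z up, the work surface at z = 0. Lengths are in mm, angles in degrees, forces in N, time in s.
With the tool pointing down it reaches from about 350 to 850 mm from the base axis. Payload 8.1 kg.
Tool frame: the origin (TCP) lies at the very end of the fingers, on their centre line; the grasp point (between the pads) lies 19 mm behind it; z points along the fingers, y is the line along which they close (so a half turn about z gives the same grasp; the last joint's range is limited). The gripper opens to 85 mm and grips with 20 to 120 N. Pads are 22 mm wide; open, the fingers measure 114 mm over their backs; the gripper's body (76 mm by 85 mm) begins 54 mm behind the grasp point. The pads swing forward as they close: fully open they stand 13 mm farther back than shut.
Start: joints at [-81.784, 7.471, 85.268, -0, 87.261, -4.893], TCP at [136.106, -584.363, 231.292] pointing down, gripper open.
Joint ranges: [-169.43, 169.43], [-51.17, 129.36], [1.28, 143.12], [-76.62, 256.62], [0, 156.53], [-152.29, 152.29]. Speed limits (degrees/s): [136.94, 136.94, 159.86, 180, 180, 180].

### API

Orientations are given as [roll, pitch, yaw] about the fixed x, y, z axes, in that order (R = Rz(yaw) Ry(pitch) Rx(roll)).
In Python, from bench import status, viewer, job gives the robot as it stands.
- The arm moves only by the tool arm_command, never from a script. Its argument "targets" is a list that holds one entry, the list of rows, each a list of 7 numbers: the shift along the world's x, y, z in m, then the turn, a rotation vector about the world's x, y, z in rad, then the opening, from -1 (shut) to 1 (fully open). In form: [[[dx, dy, dz, rx, ry, rz, gripper], ...]]. A call has 1 to 10 rows; each row shifts and turns the commanded pose from where the row before left it; what a row does not reach is not made up. A row lasts 1/8 s, in which the tool goes at most 62.5 mm and 10.7 degrees, less where a joint would pass 70% of its speed; a pose out of reach is approached as far as the arm can. A call with a gripper value outside its range is refused whole. The fingers move at their own pace and stop on an object; "force" is the grip in N (left out, the last holds). Time passes only in rows, so rows that do not move let the fingers close. It gives the time, the measured TCP pose, the force, the opening and the grip force at its end, in the units of the state.
- status.sense(): the state, without advancing time (a new reading comes with each control period).
- viewer.snapshot(name): name is "scene" or "side" or "wrist"; returns the picture (480x640x3 uint8, red, green, blue); there is no depth.
- viewer.camera_model(name): a dict with "vertical_fov" (degrees; the focal length in pixels is half the picture's height over the tangent of half this angle, whatever the lens; pixels are square), "cx", "cy" (the principal point, pixels), "xyz" and "attitude" of the camera in the world. Camera axes: x right, y down, z forward; pixel columns grow to the right and rows downward; lengths in mm; the calibration is good to about 2 mm. A picture is of the moment at which its call begins: read the wrist's pose just before it. camera_model takes no time and is no camera call; for the wrist camera it gives the pose at the moment of the call.
- job.hand_in(): hands the job in; it is judged then, once.
The state is a dict: "time": time; "joint_pos": joint angles; "qd": joint speeds; "joint_efforts": joint torques, N m; "tool_pos": TCP position; "tcp_rot": TCP orientation; "ft_force": force on the tool from outside, world axes, zero at the start; "wrist_torque": the same for the moment, N m; "finger_gap": finger opening in mm; "grip_force": force on a finger pad.
Only numpy, scipy, OpenCV 4.12 (cv2) and the standard library are available. Lean on these libraries where they do the work, as an engineer would, in place of code of your own. Each camera call takes 0.05 s, during which the arm holds its last target. There are 200 camera calls.

## Working session

There is one attempt and no reset: what is moved stays moved. The work goes in short steps, Python scripts to look and compute and a tool call to move; the robot and the scene stay as the last step left them, time stands still between calls to the robot, and variables do not carry over. Pictures are saved under pics/ and viewed, at most 10 in all, crops included, and the job is handed in when it is done.

Besides the shell and the picture viewer there is one more tool, called after "Emit:" by a JSON object that holds its "api" and its "payload". arm_command: Moves the arm, as the interface text tells. Its arguments: {"type":"object","properties":{"targets":{"type":"array"},"force":{"type":"number"}},"required":["targets"]}

```bash
mkdir -p pics; ls; python3 - <<'E'
from bench import status, viewer
import cv2,numpy as np
s=status.sense();print(s)
for n in("scene","side","wrist"):
    print(n,viewer.camera_model(n)); im=viewer.snapshot(n); cv2.imwrite(f"pics/{n}0.png",im[:,:,::-1])
E
```

```text
pics
{'time': 0.0, 'joint_pos': array([-8.17837009e+01,  7.51577530e+00,  8.53291455e+01,  1.60141375e-03,
        8.72612173e+01, -4.89214026e+00]), 'qd': array([-0.03547655,  0.01119499,  0.01757089, -0.14727754,  0.00922918,
       -0.03489638]), 'joint_efforts': array([ 3.36097488e-03, -5.69401109e+01, -5.00541508e+01, -4.45849003e-05,
        1.51194725e-02,  7.85871975e-06]), 'tool_pos': array([ 136.03965966, -583.81375669,  230.23875551]), 'tcp_rot': array([-1.79894385e+02, -1.06450934e-02,  1.31083516e+01]), 'ft_force': array([0.19477032, 0.22999052, 0.49501943]), 'wrist_torque': array([-0.01105654, -0.01959016, -0.01898279]), 'grip_force': 0.0, 'finger_gap': 85.5562437433044}
scene {'vertical_fov': 44.07155820670258, 'cx': 313.1809423456273, 'cy': 246.2117578354948, 'xyz': array([-530.64653015,  544.01955448,  700.65052684]), 'attitude': array([-116.94917711,    1.39154293, -116.58087409])}
side {'vertical_fov': 46.814376876737505, 'cx': 321.60555290977237, 'cy': 238.0841863641925, 'xyz': array([  598.88564174, -1041.16689078,   741.59727316]), 'attitude': array([-122.45383646,   -0.5323737 ,    4.38463686])}
wrist {'vertical_fov': 66.16899266825305, 'cx': 322.2286129387367, 'cy': 234.39940675719527, 'xyz': array([ 213.59972436, -565.31504061,  373.43130362]), 'attitude': array([ 1.61933105e+02,  9.17907900e-02, -7.68625692e+01])}
```

View pics/scene0.png

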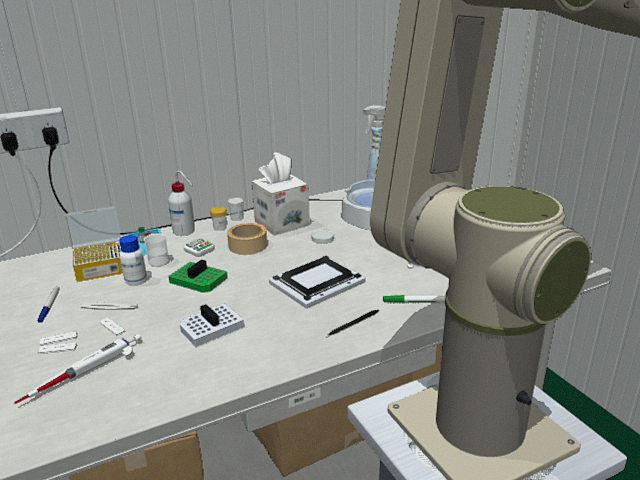

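View pics/side0.png

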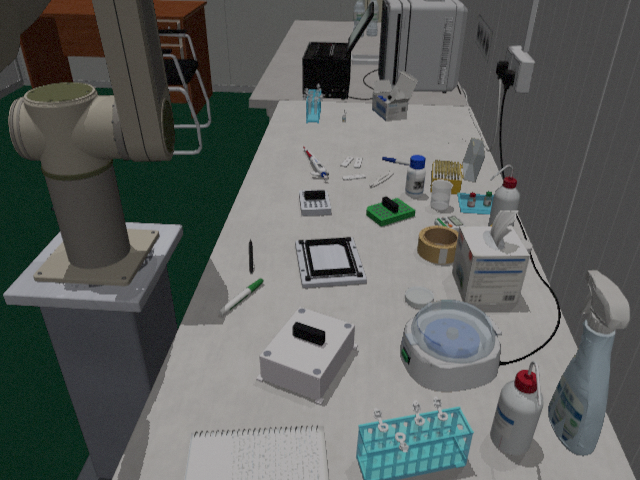

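The scene picture shows the grey block with wells at (212,322), a green look-alike at (198,276) and the base at (318,280). The side picture shows the grey block at (315,202), the green one at (390,210), the base at (330,260) and the white cover at (308,352), with its bar at (309,333).

The candidates for the block are grey (212,322) and green (198,276). The grey one fits, because it is aluminium with dark wells and the green one is excluded by the text.

```bash
cat > h.py <<'E'
import numpy as np, cv2, time
from scipy.spatial.transform import Rotation as R
from bench import status, viewer
def ray(m,uv):
    f=240/np.tan(np.radians(m["vertical_fov"]/2)); uv=np.atleast_2d(np.asarray(uv,float))
    d=np.c_[(uv[:,0]-m["cx"])/f,(uv[:,1]-m["cy"])/f,np.ones(len(uv))]
    return np.array(m["xyz"]),d@R.from_euler("xyz",m["attitude"],degrees=True).as_matrix().T
def hit(m,uv,z):
    o,d=ray(m,uv); return o+d*((z-o[2])/d[:,2])[:,None]
def tri(m1,u1,m2,u2):
    out=[]
    for a,b in zip(np.atleast_2d(u1),np.atleast_2d(u2)):
        A=np.zeros((3,3));y=np.zeros(3)
        for m,u in((m1,a),(m2,b)):
            o,d=ray(m,u); d=d[0]/np.linalg.norm(d[0]); P=np.eye(3)-np.outer(d,d); A+=P;y+=P@o
        out.append(np.linalg.solve(A,y))
    return np.array(out)
def proj(m,p):
    f=240/np.tan(np.radians(m["vertical_fov"]/2))
    c=(np.atleast_2d(p)-m["xyz"])@R.from_euler("xyz",m["attitude"],degrees=True).as_matrix()
    return np.c_[m["cx"]+f*c[:,0]/c[:,2],m["cy"]+f*c[:,1]/c[:,2]]
def shot(n,name):
    m=viewer.camera_model(n); im=viewer.snapshot(n)[:,:,::-1].copy(); cv2.imwrite(f"pics/{name}.png",im); np.save(f"pics/{name}.npy",m,allow_pickle=True)
    return m,im
def load(name): return np.load(f"pics/{name}.npy",allow_pickle=True).item(), cv2.imread(f"pics/{name}.png")
E
python3 - <<'E'
from h import *
for n in("scene","side","wrist"): np.save(f"pics/{n}0.npy",viewer.camera_model(n),allow_pickle=True)
a,ia=load("scene0");b,ib=load("side0");w,iw=load("wrist0")
print("block bar",tri(a,[210,305],b,[315,192]),"base",tri(a,[318,277],b,[330,258]))
print("coverbar side z84",hit(b,[309,329],84))
o,d=ray(w,[320,240]);print("wrist axis",d, hit(w,[[320,240],[0,0],[640,0],[640,480],[0,480]],0))
big=cv2.resize(np.hstack([ia[290:350,170:250],ib[180:240,280:360]]),None,fx=5,fy=5,interpolation=cv2.INTER_CUBIC)
cv2.imwrite("pics/crop0.png",big)
E
```

```text
block bar [[487.99191675 285.73183418  45.76504694]] base [[542.88986117  14.57563534  13.31782588]]
coverbar side z84 [[ 526.61759611 -308.39950725   84.        ]]
wrist axis [[-0.31777376 -0.06662571 -0.94596437]] [[ 8.81160592e+01 -5.91665082e+02  0.00000000e+00]
 [ 2.42235195e+02 -2.65563074e+02  0.00000000e+00]
 [ 3.70534633e+02 -8.16143408e+02 -5.68434189e-14]
 [-1.49102906e+02 -1.09359874e+03  0.00000000e+00]
 [-3.48875559e+02 -2.44325509e+02  0.00000000e+00]]
```

View pics/crop0.png

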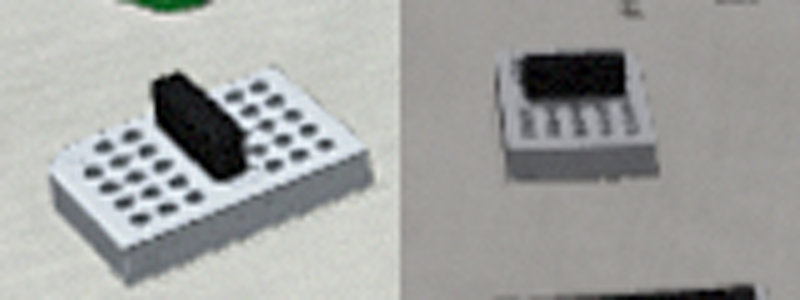

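The crop confirms the grey block, with its wells, black bar and cut corner at crop (60,160), so it is the one meant. Next I fly over the cover, the base and the block with the wrist camera.

Emit:
{"api": "arm_command", "payload": {"targets": [[[0.05,0.033,0.012,0,0,0,1],[0.05,0.033,0.012,0,0,0,1],[0.05,0.033,0.012,0,0,0,1],[0.05,0.033,0.012,0,0,0,1],[0.05,0.033,0.012,0,0,0,1],[0.05,0.033,0.012,0,0,0,1],[0.05,0.033,0.012,0,0,0,1],[0.05,0.033,0.012,0,0,0,1],[0,0,0,0,0,0,1],[0,0,0,0,0,0,1]]]}}

```text
time: 1.4
tool_pos: [535.9, -320.2, 326.6]
tcp_rot: [-180.0, 0.1, 13.2]
ft_force: [-1.2, -0.3, -0.0]
finger_gap: 85.3
grip_force: 0.0
```

```bash
python3 -c "
from h import *
print(shot('wrist','cov1')[0])"
```

```text
{'vertical_fov': 66.16899266825305, 'cx': 322.2286129387367, 'cy': 234.39940675719527, 'xyz': array([ 613.63637455, -301.39224081,  469.6117105 ]), 'attitude': array([ 1.61861370e+02,  2.56462198e-02, -7.68145509e+01])}
```

Emit:
{"api": "arm_command", "payload": {"targets": [[[0.01,0.056,0,0,0,0,1],[0.01,0.056,0,0,0,0,1],[0.01,0.056,0,0,0,0,1],[0.01,0.056,0,0,0,0,1],[0.01,0.056,0,0,0,0,1],[0.01,0.056,0,0,0,0,1],[0,0,0,0,0,0,1],[0,0,0,0,0,0,1]]]}}

```text
time: 2.45
tool_pos: [595.7, 14.3, 327.0]
tcp_rot: [180.0, 0.0, 13.1]
ft_force: [-0.6, -0.9, -1.3]
finger_gap: 85.1
grip_force: 0.0
```

```bash
python3 -c "
from h import *
print(shot('wrist','base1')[0]); shot('scene','scene1')"
```

```text
{'vertical_fov': 66.16899266825305, 'cx': 322.2286129387367, 'cy': 234.39940675719527, 'xyz': array([673.32434598,  33.06914696, 470.03501323]), 'attitude': array([ 1.61884021e+02, -3.14173944e-02, -7.69220145e+01])}
```

Emit:
{"api": "arm_command", "payload": {"targets": [[[-0.015,0.054,-0.012,0,0,0,1],[-0.015,0.054,-0.012,0,0,0,1],[-0.015,0.054,-0.012,0,0,0,1],[-0.015,0.054,-0.012,0,0,0,1],[-0.015,0.054,-0.012,0,0,0,1],[0,0,0,0,0,0,1],[0,0,0,0,0,0,1]]]}}

```text
time: 3.42
tool_pos: [521.7, 284.3, 267.3]
tcp_rot: [180.0, 0.0, 13.0]
ft_force: [0.7, -1.2, 1.0]
finger_gap: 85.4
grip_force: 0.0
```

```bash
python3 -c "
from h import *
print(shot('wrist','blk1')[0])
a=[cv2.resize(load(n)[1],None,fx=.6,fy=.6,interpolation=cv2.INTER_AREA) for n in('cov1','base1','blk1','scene1')]
cv2.imwrite('pics/m1.png',np.vstack([np.hstack(a[:2]),np.hstack(a[2:])]))"
```

```text
{'vertical_fov': 66.16899266825305, 'cx': 322.2286129387367, 'cy': 234.39940675719527, 'xyz': array([599.19371629, 303.06606432, 410.42754075]), 'attitude': array([ 1.61924992e+02, -4.15020567e-02, -7.69252470e+01])}
```

View pics/m1.png

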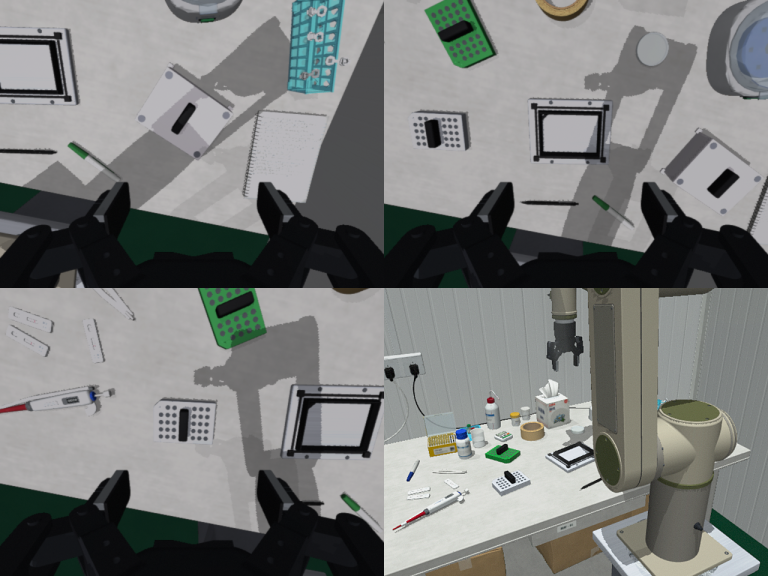

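Top-left is the cover, seen at full-resolution wrist (305,185). Top-right is the base at (310,220), with its keyed corner top-left (+x,+y). Bottom-left is the block at (308,700-480=220), with its cut corner also top-left. Next I enlarge these for segmentation.

```bash
cat > seg.py <<'E'
from h import *
def blobs(im,thr,roi,inv=True,amin=20):
    x0,y0,x1,y1=roi; g=cv2.cvtColor(im,cv2.COLOR_BGR2GRAY)[y0:y1,x0:x1]
    m=((g<thr) if inv else (g>thr)).astype(np.uint8)
    cs,_=cv2.findContours(m,cv2.RETR_CCOMP,cv2.CHAIN_APPROX_NONE)
    return [c.reshape(-1,2)+[x0,y0] for c in cs if cv2.contourArea(c)>=amin]
E
python3 - <<'E'
from seg import *
b,ib=load('base1');k,ik=load('blk1')
for im,roi in((ik,(240,160,380,280)),(ib,(230,150,390,290))):
    g=cv2.cvtColor(im,cv2.COLOR_BGR2GRAY)[roi[1]:roi[3],roi[0]:roi[2]]
    print(np.histogram(g,bins=range(0,261,20))[0])
    for t in (50,):
        for c in blobs(im,t,roi,amin=30):
            r=cv2.minAreaRect(c.astype(np.float32));print(t,cv2.contourArea(c.astype(np.float32)),np.round(r[0],1),np.round(r[1],1),round(r[2],1))
cv2.imwrite('pics/crop1.png',np.vstack([cv2.resize(ik[160:240+20,230:390],None,fx=5,fy=5,interpolation=cv2.INTER_CUBIC)[:300*2]]))
A=cv2.resize(ik[170:280,250:370],(480,440),interpolation=cv2.INTER_CUBIC);B=cv2.resize(ib[150:290,235:395],(503,440),interpolation=cv2.INTER_CUBIC)
cv2.imwrite('pics/crop1.png',cv2.resize(np.hstack([A,B]),(800,358)))
E
```

```text
[   88   618    56   792   524   689   502   582 12949     0     0     0
     0]
50 667.0 [305.6 228. ] [14.1 52.4] 2.0
[ 1718  1327   534   530   704  3036  1104   580 12867     0     0     0
     0]
50 9673.0 [309.  221.1] [128.2  95.3] 1.4
50 5817.5 [309.6 222.1] [94.  65.1] 1.1
50 1159.0 [308.6 220.4] [113.5  82.2] 1.7
```

View pics/crop1.png

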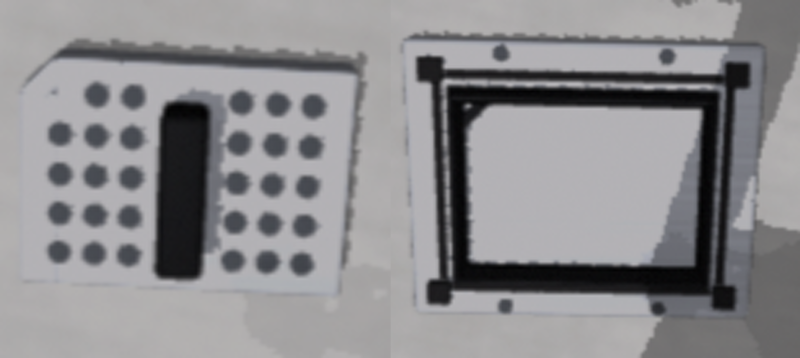

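The crop shows the block's wells as a 6x5 grid lacking one at the cut corner, the bar at crop (183,190), the base's four black pads at crop (430,69), (737,75), (724,297), (438,291), and the key at (478,112).

```bash
cat >> seg.py <<'E'
def wells(im,roi,thr=125,a=(15,130)):
    out=[]
    for c in blobs(im,thr,roi,amin=a[0]):
        A=cv2.contourArea(c.astype(np.float32)); r=cv2.minAreaRect(c.astype(np.float32))
        if a[0]<=A<=a[1] and min(r[1])/max(r[1])>.6:
            M=cv2.moments(c.astype(np.float32)); out.append([M['m10']/M['m00'],M['m01']/M['m00']])
    return np.array(out)
def grid(P,yaw0):
    """P: nx2 world pts of well centres; returns centre, yaw, pitch by labelling from extremes"""
    c,s=np.cos(yaw0),np.sin(yaw0); Q=P@np.array([[c,-s],[s,c]])
    def lab(v):
        o=np.argsort(v); l=np.zeros(len(v),int); l[o]=np.r_[0,np.cumsum(np.diff(v[o])>4)]; return l
    def vals(v,l): return np.array([v[l==i].mean() for i in range(l.max()+1)])
    lx,ly=lab(Q[:,0]),lab(Q[:,1]); return lx,ly,vals(Q[:,0],lx),vals(Q[:,1],ly)
def rectc(m,pts4,z):
    return hit(m,pts4,z)
def pads(im,roi,thr=50):
    cs=blobs(im,thr,roi,amin=50); x0,y0,x1,y1=roi
    g=cv2.cvtColor(im,cv2.COLOR_BGR2GRAY); msk=np.zeros_like(g); msk[y0:y1,x0:x1]=(g[y0:y1,x0:x1]<thr)
    big=max(cs,key=lambda c:cv2.contourArea(c.astype(np.float32)))
    box=cv2.boxPoints(cv2.minAreaRect(big.astype(np.float32)))
    cen=box.mean(0); out=[]
    op=cv2.morphologyEx(msk,cv2.MORPH_OPEN,np.ones((5,5),np.uint8))
    n,L,st,ce=cv2.connectedComponentsWithStats(op)
    return [(ce[i],st[i,4]) for i in range(1,n)]
E
python3 - <<'E'
from seg import *
b,ib=load('base1');k,ik=load('blk1');cv,ic=load('cov1')
W1=wells(ik,(245,165,375,280)); print(len(W1)); P=hit(k,W1,20)[:,:2]
lx,ly,vx,vy=grid(P,0.0); print(lx.max()+1,ly.max()+1,np.round(vx,1),np.round(vy,1))
W2=wells(ib,(40,175,150,260)); P2=hit(b,W2,20)[:,:2]; print(len(W2),P.mean(0),P2.mean(0))
for nm,im,roi in(('base1',ib,(235,150,395,290)),('blk1',ik,(460,150,640,290))):
    for c,a in pads(im,roi): print(nm,np.round(c,1),a, np.round(hit(load(nm)[0],c,20)[0],1))
print('cov spots')
for t in(100,120,140):
  w=wells(ic,(220,100,395,270),t,(20,300)); print(t,[ (np.round(u,1).tolist(),np.round(hit(cv,u,58)[0,:2],1).tolist()) for u in w])
E
```

```text
27
6 3 [449.  461.  474.9 489.5 503.5 514.6] [260.7 281.  322.3]
21 [480.27490015 293.36733845] [480.79099439 290.29169953]
base1 [250.  176.5] 72 [582.5 102.4  20. ]
base1 [370. 179.] 81 [612.8 -41.3  20. ]
base1 [309.8 227.7] 2393 [535.1  17.1  20. ]
base1 [253.5 263.5] 64 [470.1  78.7  20. ]
base1 [364.5 266. ] 72 [499.8 -64.9  20. ]
blk1 [501.2 175.4] 140 [582.1 104.1  20. ]
blk1 [635.8 177.7] 74 [612.1 -36.1  20. ]
blk1 [564.4 232.9] 4212 [537.9  11.6  20. ]
blk1 [484.  274.5] 105 [469.8  80.7  20. ]
cov spots
100 [([327.9, 257.0], [456.1, -345.1])]
120 [([328.1, 257.0], [456.1, -345.3]), ([227.8, 261.0], [423.5, -229.0]), ([297.5, 252.4], [453.6, -308.4]), ([335.0, 140.0], [590.4, -320.9]), ([358.5, 129.7], [606.6, -342.9]), ([294.6, 114.2], [606.5, -272.8]), ([382.4, 106.4], [635.2, -361.4])]
140 [([235.6, 197.0], [503.5, -225.8]), ([376.4, 192.0], [545.6, -380.2]), ([281.1, 124.7], [592.7, -260.8])]
```

```bash
cat >> seg.py <<'E'
def blockpose(m,im,roi,z=20,y0=11.,amin=15,amax=130):
    P=hit(m,wells(im,roi,a=(amin,amax)),z)[:,:2]; yaw=np.radians(y0)
    for _ in range(3):
        lx,ly,vx,vy=grid(P,yaw)
        # joint fit: p = c0 + lx*px*ex + g(ly)*ey ; use affine with per-column offsets
        A=np.zeros((2*len(P),2+ly.max()+1+1))
        # complex form: p*exp(-i yaw)=X+iY ; refine yaw from slope within columns and rows
        c,s=np.cos(yaw),np.sin(yaw); Q=P@np.array([[c,-s],[s,c]])
        rx=Q[:,0]-vx[lx]; ry=Q[:,1]-vy[ly]; dx=Q[:,0]-Q[:,0].mean(); dy=Q[:,1]-Q[:,1].mean()
        yaw+= (np.sum(dx*ry)-np.sum(dy*rx))/np.sum(dx**2+dy**2)
    c,s=np.cos(yaw),np.sin(yaw); lx,ly,vx,vy=grid(P,yaw)
    C=np.array([[c,-s],[s,c]])@[vx.mean(),vy.mean()]
    return C,np.degrees(yaw),len(P),np.round(vx,1),np.round(vy,1)
E
python3 - <<'E'
from seg import *
b,ib=load('base1');k,ik=load('blk1')
print(blockpose(k,ik,(245,165,375,280)));print(blockpose(b,ib,(40,175,150,260)))
bar=[c for c in blobs(ik,50,(245,165,375,280),amin=200)][0].astype(np.float32)
bx=cv2.boxPoints(cv2.minAreaRect(bar)); print(np.round(hit(k,bx,44),1))
E
```

```text
(array([481.77182951, 293.85254761]), np.float64(9.950021817042739), 27, array([497.2, 511.3, 525.3, 539.3, 553.3]), array([164.1, 176.1, 188.1, 224.2, 236.3, 248.3]))
(array([482.08965529, 290.64072214]), np.float64(9.997530860937616), 21, array([497.1, 511.3, 525.2, 539.2, 553.3]), array([164.1, 176.1, 188.2, 236.2, 248.1]))
[[455.5 296.3  44. ]
 [511.7 306.2  44. ]
 [514.5 292.2  44. ]
 [458.4 281.6  44. ]]
```

Emit:
{"api": "arm_command", "payload": {"targets": [[[-0.01,0.0024,-0.05,0,0,-0.0133,1],[-0.01,0.0024,-0.05,0,0,-0.0133,1],[-0.01,0.0024,-0.05,0,0,-0.0133,1],[-0.01,0.0024,-0.05,0,0,-0.0133,1],[0,0,-0.022,0,0,0,1],[0,0,-0.014,0,0,0,1],[0,0,-0.008,0,0,0,1],[0,0,0,0,0,0,1]]], "force": 60}}

```text
time: 4.47
tool_pos: [481.8, 295.0, 23.8]
tcp_rot: [-180.0, -0.0, 10.0]
ft_force: [0.0, 0.5, 1.1]
finger_gap: 85.7
grip_force: 0.0
```

Emit:
{"api": "arm_command", "payload": {"targets": [[[0,0,0,0,0,0,-1],[0,0,0,0,0,0,-1],[0,0,0,0,0,0,-1],[0,0,0,0,0,0,-1],[0,0,0,0,0,0,-1],[0,0,0,0,0,0,-1],[0,0,0,0,0,0,-1],[0,0,0,0,0,0,-1]]], "force": 60}}

```text
time: 5.48
tool_pos: [481.5, 295.2, 23.9]
tcp_rot: [180.0, -0.0, 10.1]
ft_force: [0.1, -2.3, 6.2]
finger_gap: 14.6
grip_force: 60.0
```

Emit:
{"api": "arm_command", "payload": {"targets": [[[0,0,0.01,0,0,0,-1],[0,0,0.03,0,0,0,-1],[0,0,0.03,0,0,0,-1],[0,0,0.03,0,0,0,-1],[0,0,0,0,0,0,-1],[0,0,0,0,0,0,-1]]]}}

```text
time: 6.22
tool_pos: [480.2, 294.9, 121.7]
tcp_rot: [180.0, 0.1, 10.1]
ft_force: [0.7, -0.3, -4.2]
finger_gap: 14.8
grip_force: 59.1
```

```bash
python3 - <<'E'
from seg import *
s=status.sense(); m,im=shot('wrist','held1'); sm,si=shot('side','side1')
print(s['tool_pos'],s['tcp_rot'],s['ft_force'])
z=s['tool_pos'][2]-3.9
w=wells(im,(100,100,540,470),125,(15,400)); print(len(w))
try: print(blockpose(m,im,(100,100,540,470),z,10,30,400))
except Exception as e: print(e)
cv2.imwrite('pics/h1.png',np.hstack([im[100:480,120:520],si[120:500-20,220:420]]))
E
```

```text
[480.18462127 294.8963715  121.71486393] [1.79974679e+02 1.13099294e-01 1.00641698e+01] [ 0.66866628 -0.273576   -4.20556579]
18
(array([496.04938059, 309.3751392 ]), np.float64(10.051858615507406), 18, array([510.5, 524.6, 538.6, 552.6, 586. ]), array([165. , 177.1, 189.1, 225.3, 237.3, 249.3, 283.2]))Traceback (most recent call last):
  File "<stdin>", line 8, in <module>
    return _nx.concatenate(arrs, 1, dtype=dtype, casting=casting)
           ~~~~~~~~~~~~~~~^^^^^^^^^^^^^^^^^^^^^^^^^^^^^^^^^^^^^^^
ValueError: all the input array dimensions except for the concatenation axis must match exactly, but along dimension 0, the array at index 0 has size 380 and the array at index 1 has size 360
```

Emit:
{"api": "arm_command", "payload": {"targets": [[[0.005,-0.025,0,0,0,0.0053,-1],[0.011,-0.0504,0,0,0,0.0053,-1],[0.011,-0.0504,0,0,0,0.0053,-1],[0.011,-0.0504,0,0,0,0.0053,-1],[0.011,-0.0504,0,0,0,0.0054,-1],[0.011,-0.0504,0,0,0,0.0054,-1],[0,0,-0.03,0,0,0,-1],[0,0,-0.03,0,0,0,-1],[0,0,0,0,0,0,-1],[0,0,0,0,0,0,-1]]]}}

```text
time: 7.58
tool_pos: [541.1, 18.4, 63.5]
tcp_rot: [-180.0, 0.0, 11.9]
ft_force: [0.2, 0.2, -3.4]
finger_gap: 14.6
grip_force: 59.7
```

```bash
python3 - <<'E'
from seg import *
s=status.sense(); m,im=shot('wrist','held2'); sm,si=shot('side','side2')
print(s['tool_pos'],s['tcp_rot'],s['ft_force'])
z=s['tool_pos'][2]-3.9
print(blockpose(m,im,(140,190,500,470),z,12,30,400))
x=s['tool_pos'];t=np.radians(s['tcp_rot'][2]);print(x[0]*np.cos(t)+x[1]*np.sin(t),-x[0]*np.sin(t)+x[1]*np.cos(t))
cv2.imwrite('pics/h2.png',np.hstack([im[100:480,120:520],cv2.resize(si[180:307,270:400],(390,380),interpolation=cv2.INTER_CUBIC)]))
E
```

```text
[541.10109941  18.38210127  63.51147299] [-1.79992295e+02  2.28532005e-02  1.19076510e+01] [ 0.17655559  0.24389964 -3.42049759]
(array([548.10507837,  20.5364474 ]), np.float64(11.939927770281214), 17, array([519.5, 533.4, 547.5, 561.6]), array([-135.5, -123.4, -111.4,  -75.2,  -63.1,  -51.2]))
533.2502514200751 -93.66146905120809
```

View pics/h2.png

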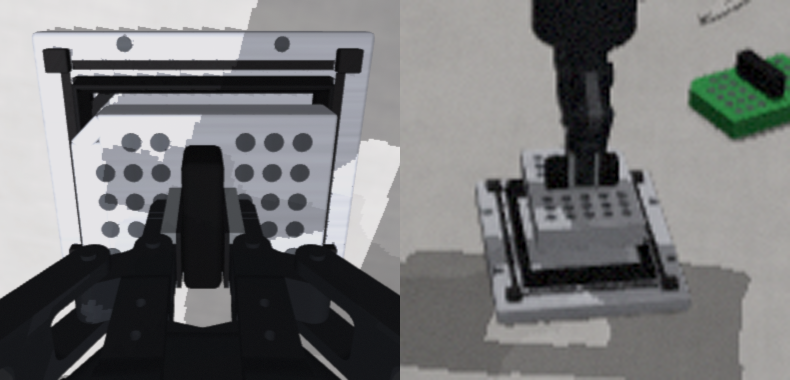

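The wrist crop shows the held block above the base, its cut corner top-left at the keyed corner, with pads at crop (57,60) and (350,60). The side crop shows it level over the pocket. Next I check the alignment with the pads' outer edges in this same view.

```bash
python3 - <<'E'
from seg import *
m,im=load('held2')
yaw=np.radians(11.92);c,s=np.cos(yaw),np.sin(yaw);Rm=np.array([[c,-s],[s,c]])
g=cv2.cvtColor(im,cv2.COLOR_BGR2GRAY)
for (x0,y0,x1,y1),o in(((155,140,198,185),-1),((452,140,495,185),1)):
    k=(g[y0:y1,x0:x1]<60).astype(np.uint8); k=cv2.morphologyEx(k,cv2.MORPH_OPEN,np.ones((11,11),np.uint8))
    ys,xs=np.nonzero(k); xe=(xs.min()-.5 if o<0 else xs.max()+.5)+x0; ye=ys.min()-.5+y0
    q=hit(m,[[xe,ye]],20)[0,:2]; print(xe,ye,(xs.min()+x0,xs.max()+x0,ys.min()+y0,ys.max()+y0),'corner base frame',q@Rm)
# pocket inner ridge, tool in base frame
print('tool',np.array([541.1,18.38])@Rm)
E
```

```text
164.5 148.5 (np.int64(165), np.int64(189), np.int64(149), np.int64(171)) corner base frame [596.78826328 -14.98219223]
481.5 148.5 (np.int64(456), np.int64(481), np.int64(149), np.int64(172)) corner base frame [ 596.83968635 -171.9327003 ]
tool [533.22854248 -93.77822716]
```

Emit:
{"api": "arm_command", "payload": {"targets": [[[0,0,-0.008,0,0,0,-1],[0,0,-0.006,0,0,0,-1],[0,0,-0.004,0,0,0,-1],[0,0,-0.003,0,0,0,-1],[0,0,0,0,0,0,-1]]]}}

```text
time: 8.3
tool_pos: [540.8, 18.3, 41.9]
tcp_rot: [-180.0, 0.0, 11.9]
ft_force: [-0.5, -1.0, -3.8]
finger_gap: 14.9
grip_force: 59.8
```

Emit:
{"api": "arm_command", "payload": {"targets": [[[0,0,-0.002,0,0,0,-1],[0,0,-0.0015,0,0,0,-1],[0,0,-0.001,0,0,0,-1],[0,0,0,0,0,0,-1]]]}}

```text
time: 8.8
tool_pos: [541.2, 18.2, 37.9]
tcp_rot: [180.0, -0.0, 11.9]
ft_force: [-0.0, 0.0, -3.5]
finger_gap: 14.4
grip_force: 59.8
```

Emit:
{"api": "arm_command", "payload": {"targets": [[[0,0,-0.0006,0,0,0,-1],[0,0,-0.0004,0,0,0,-1],[0,0,0,0,0,0,-1]]]}}

```text
time: 9.18
tool_pos: [541.2, 18.2, 37.9]
tcp_rot: [180.0, -0.0, 11.9]
ft_force: [-6.6, -0.9, 7.9]
finger_gap: 14.4
grip_force: 61.5
```

Emit:
{"api": "arm_command", "payload": {"targets": [[[0,0,0,0,0,0,-0.5],[0,0,0,0,0,0,-0.2],[0,0,0,0,0,0,0.2],[0,0,0,0,0,0,0.2],[0,0,0.01,0,0,0,0.2],[0,0,0.04,0,0,0,1],[0,0,0.05,0,0,0,1],[0,0,0.06,0,0,0,1],[0,0,0,0,0,0,1],[0,0,0,0,0,0,1]]]}}

```text
time: 10.42
tool_pos: [541.3, 18.2, 197.4]
tcp_rot: [180.0, -0.1, 11.9]
ft_force: [-0.2, -0.6, -0.2]
finger_gap: 85.4
grip_force: 0.0
```

```bash
python3 - <<'E'
from seg import *
s=status.sense(); m,im=shot('wrist','seat1'); sm,si=shot('side','side3')
print(s['tool_pos'],s['tcp_rot'],s['ft_force'])
cv2.imwrite('pics/s1.png',np.hstack([im[100:480,120:520],cv2.resize(si[200:300,280:382],(390,380),interpolation=cv2.INTER_CUBIC)]))
for z in (34,): print(blockpose(m,im,(200,180,440,350),z,12,20,300))
E
```

```text
[541.31154222  18.2167054  197.43807244] [ 1.79981533e+02 -6.87128114e-02  1.18935002e+01] [-0.24555128 -0.63177764 -0.22378184]
(array([506.15174079,  11.65116003]), np.float64(11.934948612906265), 26, array([404.1, 475.1, 505.5, 519.6, 533.6, 547.7]), array([-135.5, -129.1, -123.6, -111.7,  -75.4,  -63.5,  -56. ,  -51.4]))
```

View pics/s1.png

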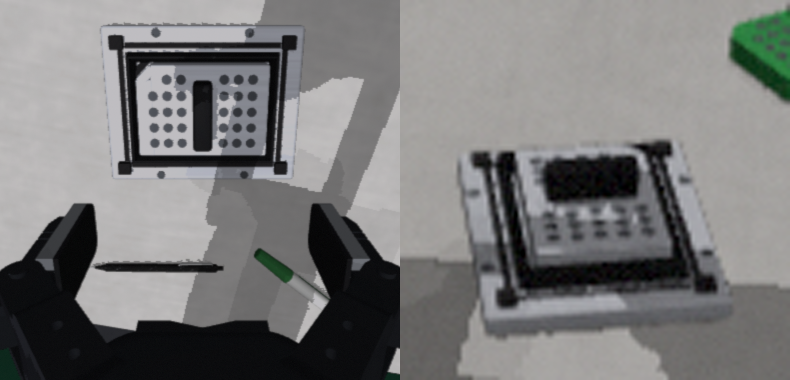

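The block lies flat in the pocket, its cut corner at the keyed corner (crop (140,70)), and it is released. Now the cover.

Emit:
{"api": "arm_command", "payload": {"targets": [[[0.0014,-0.0474,0.0075,0,0,-0.0833,1],[0.0014,-0.0474,0.0075,0,0,-0.0833,1],[0.0014,-0.0474,0.0075,0,0,-0.0833,1],[0.0014,-0.0474,0.0075,0,0,-0.0833,1],[0.0014,-0.0474,0.0075,0,0,-0.0833,1],[0.0014,-0.0474,0.0075,0,0,-0.0833,1],[0.0014,-0.0474,0.0075,0,0,-0.0833,1],[0,0,0,0,0,0,1],[0,0,0,0,0,0,1]]]}}

```text
time: 11.65
tool_pos: [550.3, -313.0, 247.4]
tcp_rot: [-179.9, 0.2, -21.5]
ft_force: [0.1, -0.2, 0.7]
finger_gap: 85.7
grip_force: 0.0
```

```bash
cat >> seg.py <<'E'
def spots(m,im,z,roi,yaw,C):
    """grey spots near predicted places -> centre,yaw"""
    t=np.radians(yaw);Rm=np.array([[np.cos(t),-np.sin(t)],[np.sin(t),np.cos(t)]])
    L=np.array([[48,64],[48,-64],[-48,-64],[-48,64.]]); W=L@Rm.T+C; uv=proj(m,np.c_[W,np.full(4,z)])
    out=[]
    for u in uv:
        x,y=np.round(u).astype(int); r=22; p=cv2.cvtColor(im,cv2.COLOR_BGR2GRAY)[max(y-r,0):y+r,max(x-r,0):x+r]
        best=None
        if p.size==0: out.append([np.nan,np.nan]);continue
        med=np.median(p); 
        k=(p<med-14).astype(np.uint8); n,La,st,ce=cv2.connectedComponentsWithStats(k)
        for i in range(1,n):
            if 25<st[i,4]<500 and .6<st[i,2]/st[i,3]<1.7:
                d=np.hypot(*(ce[i]+[max(x-r,0),max(y-r,0)]-u))
                if best is None or d<best[0]: best=(d,ce[i]+[max(x-r,0),max(y-r,0)],st[i,4])
        out.append(best[1] if best else [np.nan,np.nan])
    out=np.array(out); ok=~np.isnan(out[:,0]); P=hit(m,np.nan_to_num(out),z)[:,:2]
    return out,P,ok,L
E
python3 - <<'E'
from seg import *
s=status.sense(); m,im=shot('wrist','cov2'); m1,i1=load('cov1')
print(s['tool_pos'],s['tcp_rot'])
o={}
for nm,(a,b) in dict(c1=(m1,i1),c2=(m,im)).items():
    out,P,ok,L=spots(a,b,58,None,-21.5,[524.5,-303]); o[nm]=out
    dx=(P[0]+P[1]-P[2]-P[3])/2; dy=(P[0]+P[3]-P[1]-P[2])/2
    print(nm,np.round(out,1).tolist(),np.round(P,1).tolist(),'C',P.mean(0),'yaw',np.degrees(np.arctan2(dx[1],dx[0])),np.degrees(np.arctan2(-dy[0],dy[1])),np.hypot(*dx),np.hypot(*dy))
print('tri',tri(m1,o['c1'],m,o['c2']))
# base from seat1: pad outer corners
b,ib=load('seat1'); g=cv2.cvtColor(ib,cv2.COLOR_BGR2GRAY); yaw=np.radians(11.92);c,sn=np.cos(yaw),np.sin(yaw);Rm=np.array([[c,-sn],[sn,c]])
for cx,cy in((236,142),(407,142),(245,268),(400,268)):
    k=(g[cy-14:cy+14,cx-14:cx+14]<60).astype(np.uint8); k=cv2.morphologyEx(k,cv2.MORPH_OPEN,np.ones((6,6),np.uint8)); ys,xs=np.nonzero(k)
    xe=[xs.min()-.5,xs.max()+.5]; u=[cx-14+(xe[0] if cx<320 else xe[1]),cy-14+ys.min()-.5]; v=[u[0],cy-14+ys.max()+.5]
    print(len(xs),'far',np.round(hit(b,[u],20)[0,:2]@Rm,1),'near(bottom z14)',np.round(hit(b,[v],14)[0,:2]@Rm,1))
E
```

```text
[ 550.25025099 -312.99036909  247.37162861] [-1.79934320e+02  1.76070855e-01 -2.15122577e+01]
c1 [[281.2, 124.8], [376.7, 191.9], [nan, nan], [235.7, 197.2]] [[592.6, -261.0], [545.8, -380.5], [644.5, 28.1], [503.2, -225.9]] C [ 571.5128758  -209.80838538] yaw -91.1960766778051 144.9586533918392 221.9200199300875 82.19709091837655
c2 [[252.6, 182.0], [393.9, 182.0], [388.0, 278.9], [258.3, 278.7]] [[592.6, -260.9], [545.6, -380.2], [456.0, -344.9], [503.1, -225.7]] C [ 524.31948009 -302.91494281] yaw -21.481311821466523 -21.527305037909894 96.25679756687303 128.1778936984792
tri [[ 592.66836736 -261.12354636   58.90480707]
 [ 546.24334489 -379.89782562   60.70096807]
 [          nan           nan           nan]
 [ 503.50754475 -226.0844681    59.12635403]]
179 far [595.5 -15.3] near(bottom z14) [584.3 -13. ]
226 far [ 596.3 -172.7] near(bottom z14) [ 579.1 -175.6]
220 far [490.1 -16.4] near(bottom z14) [466.1 -13.4]
252 far [ 490.1 -172.8] near(bottom z14) [ 466.1 -175.8]
```

Emit:
{"api": "arm_command", "payload": {"targets": [[[-0.0065,0.0025,-0.038,0,0,0,1],[-0.0065,0.0025,-0.038,0,0,0,1],[-0.0065,0.0025,-0.038,0,0,0,1],[-0.0065,0.0025,-0.038,0,0,0,1],[0,0,-0.018,0,0,0,1],[0,0,-0.01,0,0,0,1],[0,0,-0.005,0,0,0,1],[0,0,0,0,0,0,1]]], "force": 60}}

```text
time: 12.7
tool_pos: [525.6, -303.9, 65.2]
tcp_rot: [180.0, -0.1, -21.5]
ft_force: [-0.2, -0.2, 0.5]
finger_gap: 85.5
grip_force: 0.0
```

Emit:
{"api": "arm_command", "payload": {"targets": [[[0,0,0,0,0,0,-1],[0,0,0,0,0,0,-1],[0,0,0,0,0,0,-1],[0,0,0,0,0,0,-1],[0,0,0,0,0,0,-1],[0,0,0,0,0,0,-1],[0,0,0,0,0,0,-1],[0,0,0,0,0,0,-1]]], "force": 60}}

```text
time: 13.7
tool_pos: [525.1, -303.8, 64.7]
tcp_rot: [180.0, -0.0, -21.5]
ft_force: [-1.0, -0.5, 4.4]
finger_gap: 14.5
grip_force: 60.4
```

Emit:
{"api": "arm_command", "payload": {"targets": [[[0,0,0.01,0,0,0,-1],[0,0,0.03,0,0,0,-1],[0,0,0.03,0,0,0,-1],[0,0,0.03,0,0,0,-1],[0,0,0,0,0,0,-1],[0,0,0,0,0,0,-1]]]}}

```text
time: 14.45
tool_pos: [524.2, -303.0, 162.6]
tcp_rot: [-180.0, 0.1, -21.5]
ft_force: [-0.4, 0.4, -3.3]
finger_gap: 14.6
grip_force: 59.5
```

```bash
python3 - <<'E'
from seg import *
s=status.sense(); m,im=shot('wrist','hc1'); shot('side','side4')
T=s['tool_pos'];print(T,s['tcp_rot'],s['ft_force'],s['finger_gap'])
z=T[2]-4; out,P,ok,L=spots(m,im,z,None,s['tcp_rot'][2],T[:2]); print(np.round(out,1).tolist(),P,ok)
if ok[0]and ok[1]: d=P[0]-P[1]; e=d/np.hypot(*d); print('yaw',np.degrees(np.arctan2(-e[0],e[1])),np.hypot(*d),'C',P[:2].mean(0)-48*np.array([e[1],-e[0]]))
E
```

```text
[ 524.19904098 -302.95627296  162.59977208] [-1.79963891e+02  1.22396340e-01 -2.15111472e+01] [-0.41018212  0.38148191 -3.31514768] 14.608186262933572
[[nan, nan], [nan, nan], [nan, nan], [nan, nan]] [[ 674.30576979 -241.05182144]
 [ 674.30576979 -241.05182144]
 [ 674.30576979 -241.05182144]
 [ 674.30576979 -241.05182144]] [False False False False]
```

Emit:
{"api": "arm_command", "payload": {"targets": [[[0.0021,0.0402,0,0,0,0.0729,-1],[0.0021,0.0402,0,0,0,0.0729,-1],[0.0021,0.0402,0,0,0,0.0729,-1],[0.0021,0.0402,0,0,0,0.0729,-1],[0.0021,0.0402,0,0,0,0.0729,-1],[0.0021,0.0402,0,0,0,0.0729,-1],[0.0021,0.0402,0,0,0,0.0729,-1],[0.002,0.0402,0,0,0,0.0729,-1],[0,0,0,0,0,0,-1],[0,0,0,0,0,0,-1]]]}}

```text
time: 15.8
tool_pos: [540.9, 17.9, 163.1]
tcp_rot: [-180.0, 0.1, 11.9]
ft_force: [-0.8, -0.1, -3.3]
finger_gap: 14.6
grip_force: 59.7
```

Emit:
{"api": "arm_command", "payload": {"targets": [[[0,0,-0.03,0,0,0,-1],[0,0,-0.03,0,0,0,-1],[0,0,-0.004,0,0,0,-1],[0,0,0,0,0,0,-1],[0,0,0,0,0,0,-1]]]}}

```text
time: 16.42
tool_pos: [542.8, 17.6, 101.9]
tcp_rot: [180.0, -0.1, 11.9]
ft_force: [0.0, 0.1, -4.0]
finger_gap: 14.4
grip_force: 59.5
```

```bash
python3 - <<'E'
from seg import *
s=status.sense(); m,im=shot('wrist','hc2'); sm,si=shot('side','side5'); cm,ci=shot('scene','scene5')
T=s['tool_pos'];print(T,s['tcp_rot'],s['ft_force'],s['finger_gap'])
cv2.imwrite('pics/v8.png',np.hstack([cv2.resize(im,(400,300)),cv2.resize(si[190:310,250:410],(400,300),interpolation=cv2.INTER_CUBIC)]))
E
```

```text
[542.76927927  17.58859072 101.93896818] [ 1.79957509e+02 -1.37976004e-01  1.18640313e+01] [ 0.00627349  0.10550026 -3.98883351] 14.383989672535149
```

View pics/v8.png

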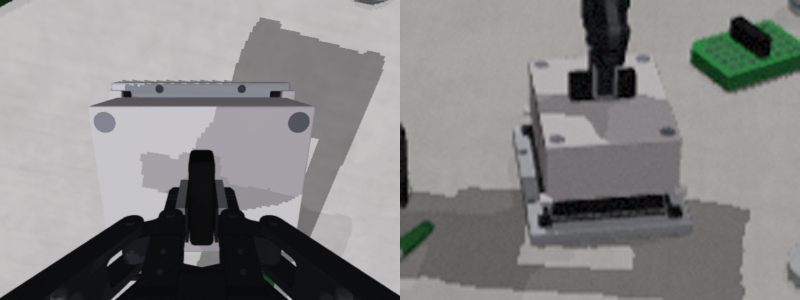

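The wrist crop shows the cover held square over the base, with its spots at (104,122) and (298,122) and the base edge behind it. The side crop shows the cover hovering over the frame. I let it settle and measure.

Emit:
{"api": "arm_command", "payload": {"targets": [[[0,0,0,0,0,0,-1],[0,0,0,0,0,0,-1],[0,0,0,0,0,0,-1]]]}}

```text
time: 16.95
tool_pos: [541.6, 18.1, 100.3]
tcp_rot: [180.0, -0.0, 11.9]
ft_force: [-0.1, -0.4, -3.6]
finger_gap: 14.4
grip_force: 59.5
```

```bash
python3 - <<'E'
from seg import *
s=status.sense(); m,im=shot('wrist','hc3')
T=s['tool_pos'];print(T,s['tcp_rot']);g=cv2.cvtColor(im,cv2.COLOR_BGR2GRAY)
t=np.radians(11.92);Rm=np.array([[np.cos(t),-np.sin(t)],[np.sin(t),np.cos(t)]])
uv=[]
for x,y in((167,195),(478,195)):
    p=g[y-28:y+28,x-22:x+28 if x<300 else x+22]; k=(p<(np.median(p)-20)).astype(np.uint8); n,L,st,ce=cv2.connectedComponentsWithStats(k)
    i=max(range(1,n),key=lambda i:st[i,4]*(np.hypot(*(ce[i]-[24,28]))<14)); uv.append(ce[i]+[x-22,y-28]); print(uv[-1],st[i])
for dz in(-2,-4,-6):
    P=hit(m,uv,T[2]+dz)[:,:2]; d=P[0]-P[1]; print(dz,'sep',np.hypot(*d),'yaw',np.degrees(np.arctan2(-d[0],d[1])),'C(base fr)',P.mean(0)@Rm-[48,0])
print('tool bf',T[:2]@Rm)
# plate edge & screws on +x side seen here
for x,y in((255,143),(387,143)):
    p=g[y-8:y+9,x-12:x+13]; k=(p<np.median(p)-25).astype(np.uint8); n,L,st,ce=cv2.connectedComponentsWithStats(k); i=1+np.argmax(st[1:,4]); u=ce[i]+[x-12,y-8]; print('screw',u,st[i],hit(m,u,14)[0,:2]@Rm)
b,ib=load('base1'); gb=cv2.cvtColor(ib,cv2.COLOR_BGR2GRAY)
w=wells(ib,(235,150,395,290),110,(6,40)); print('screws base1',[(np.round(u,1).tolist(),np.round(hit(b,u,14)[0,:2]@Rm,1).tolist()) for u in w])
E
```

```text
[541.60235315  18.07475795 100.31587798] [ 1.79999840e+02 -1.65107487e-03  1.19028922e+01]
[166.92250531 195.26220807] [  5  11  35  35 942]
[477.79016393 195.38688525] [  5  12  35  34 915]
-2 sep 124.47199575623264 yaw 11.909244964866305 C(base fr) [534.51066201 -93.54803843]
-4 sep 126.18797800453979 yaw 11.909244964866366 C(base fr) [534.08478502 -93.54910468]
-6 sep 127.90396025284693 yaw 11.909244964866371 C(base fr) [533.65890802 -93.55017094]
tool bf [533.65701692 -94.18064616]
screw [255.59440559 140.1958042 ] [  6   0  14  12 143] [598.43352132 -53.21049696]
screw [388.47482014 140.30935252] [  7   0  14  12 139] [ 598.38561432 -133.54985261]
screws base1 [([279.2, 269.1], [466.3, -53.2]), ([364.0, 191.0], [574.8, -161.2]), ([342.5, 171.6], [598.5, -133.3]), ([277.5, 170.3], [598.4, -53.1])]
```

Emit:
{"api": "arm_command", "payload": {"targets": [[[-0.0005,0,0,0,0,0,-1],[0,0,-0.003,0,0,0,-1],[0,0,-0.003,0,0,0,-1],[0,0,-0.002,0,0,0,-1],[0,0,-0.002,0,0,0,-1],[0,0,0,0,0,0,-1],[0,0,0,0,0,0,-1]]]}}

```text
time: 17.88
tool_pos: [541.2, 18.0, 90.4]
tcp_rot: [180.0, -0.0, 11.9]
ft_force: [-0.6, -0.9, -3.3]
finger_gap: 14.5
grip_force: 59.6
```

Emit:
{"api": "arm_command", "payload": {"targets": [[[0,0,-0.002,0,0,0,-1],[0,0,-0.002,0,0,0,-1],[0,0,-0.001,0,0,0,-1],[0,0,0,0,0,0,-1],[0,0,0,0,0,0,-1]]]}}

```text
time: 18.5
tool_pos: [541.1, 18.0, 85.3]
tcp_rot: [180.0, -0.0, 11.9]
ft_force: [-0.0, -0.6, -3.2]
finger_gap: 14.6
grip_force: 59.6
```

Emit:
{"api": "arm_command", "payload": {"targets": [[[0,0,-0.0007,0,0,0,-1],[0,0,0,0,0,0,-1],[0,0,0,0,0,0,-1]]]}}

```text
time: 18.88
tool_pos: [541.2, 18.0, 84.6]
tcp_rot: [180.0, -0.0, 11.9]
ft_force: [0.4, -0.7, -2.4]
finger_gap: 14.7
grip_force: 59.8
```

Emit:
{"api": "arm_command", "payload": {"targets": [[[0,0,-0.0006,0,0,0,-1],[0,0,0,0,0,0,-1],[0,0,0,0,0,0,-1]]]}}

```text
time: 19.25
tool_pos: [541.2, 18.0, 84.6]
tcp_rot: [180.0, -0.0, 11.9]
ft_force: [-3.4, 0.3, 5.8]
finger_gap: 14.6
grip_force: 60.7
```

Emit:
{"api": "arm_command", "payload": {"targets": [[[0,0,0,0,0,0,-0.5],[0,0,0,0,0,0,-0.2],[0,0,0,0,0,0,0.2],[0,0,0,0,0,0,0.2],[0,0,0.01,0,0,0,0.2],[0,0,0.04,0,0,0,0.2],[0,0,0.05,0,0,0,-1],[0,0,0.06,0,0,0,-1],[0,0,0,0,0,0,-1],[0,0,0,0,0,0,-1]]]}}

```text
time: 20.5
tool_pos: [541.3, 18.0, 244.6]
tcp_rot: [180.0, -0.1, 11.9]
ft_force: [-0.8, -0.2, -0.3]
finger_gap: 0.0
grip_force: 0.0
```

```bash
python3 - <<'E'
from seg import *
s=status.sense(); m,im=shot('wrist','on1'); shot('side','side6')
print(s['tool_pos'],s['tcp_rot'])
t=np.radians(11.92);Rm=np.array([[np.cos(t),-np.sin(t)],[np.sin(t),np.cos(t)]])
out,P,ok,L=spots(m,im,78,None,11.9,[540.5,18.2]); print(np.round(out,1).tolist(),np.round(P,1).tolist(),ok)
dx=(P[0]+P[1]-P[2]-P[3])/2; dy=(P[0]+P[3]-P[1]-P[2])/2
print('C',P.mean(0),P.mean(0)@Rm,'yaw',np.degrees(np.arctan2(dx[1],dx[0])),np.degrees(np.arctan2(-dy[0],dy[1])),np.hypot(*dx),np.hypot(*dy))
E
```

```text
[541.2949637   18.0144167  244.62886657] [ 1.79980432e+02 -6.78039469e-02  1.19007811e+01]
[[244.7, 155.0], [399.7, 155.1], [392.8, 263.1], [251.5, 263.0]] [[574.8, 91.2], [601.2, -34.2], [507.0, -54.1], [480.6, 71.4]] [ True  True  True  True]
C [540.88137607  18.56572177] [533.05299278 -93.55135427] yaw 11.916348847186791 11.887349043971872 96.23647469097578 128.15536463184768
```

The measurement puts the cover square on the pads, released, with its spots at (575,91), (601,-34), (507,-54) and (481,71). Now I press corner A with the shut fingers.

Emit:
{"api": "arm_command", "payload": {"targets": [[[0.0084,0.0183,-0.037,0,0,0,-1],[0.0084,0.0183,-0.037,0,0,0,-1],[0.0084,0.0183,-0.037,0,0,0,-1],[0.0084,0.0183,-0.037,0,0,0,-1],[0,0,-0.01,0,0,0,-1],[0,0,0,0,0,0,-1],[0,0,0,0,0,0,-1],[0,0,0,0,0,0,-1]]]}}

```text
time: 21.6
tool_pos: [575.8, 90.8, 87.8]
tcp_rot: [180.0, -0.2, 11.9]
ft_force: [0.0, 0.2, 0.2]
finger_gap: -0.1
grip_force: 0.0
```

Emit:
{"api": "arm_command", "payload": {"targets": [[[0,0,-0.004,0,0,0,-1],[0,0,-0.002,0,0,0,-1],[0,0,-0.001,0,0,0,-1],[0,0,0,0,0,0,-1],[0,0,0,0,0,0,-1]]]}}

```text
time: 22.22
tool_pos: [574.7, 91.3, 79.0]
tcp_rot: [180.0, -0.0, 11.9]
ft_force: [0.5, 0.8, 0.2]
finger_gap: -0.1
grip_force: 0.0
```

Emit:
{"api": "arm_command", "payload": {"targets": [[[0,0,-0.001,0,0,0,-1],[0,0,-0.001,0,0,0,-1],[0,0,-0.001,0,0,0,-1],[0,0,-0.001,0,0,0,-1],[0,0,-0.001,0,0,0,-1],[0,0,-0.001,0,0,0,-1],[0,0,0,0,0,0,-1],[0,0,0,0,0,0,-1]]]}}

```text
time: 23.22
tool_pos: [576.4, 92.7, 75.2]
tcp_rot: [-179.9, -0.2, 11.9]
ft_force: [-0.9, 5.3, 9.6]
finger_gap: -0.0
grip_force: 5.0
```

Emit:
{"api": "arm_command", "payload": {"targets": [[[0,0,-0.001,0,0,0,-1],[0,0,-0.001,0,0,0,-1],[0,0,0,0,0,0,-1],[0,0,0,0,0,0,-1]]]}}

```text
time: 23.72
tool_pos: [577.0, 93.3, 73.8]
tcp_rot: [-179.9, -0.3, 11.9]
ft_force: [-0.6, 7.0, 11.3]
finger_gap: -0.1
grip_force: 6.0
```

Emit:
{"api": "arm_command", "payload": {"targets": [[[0,0,-0.001,0,0,0,-1],[0,0,0,0,0,0,-1],[0,0,0,0,0,0,-1]]]}}

```text
time: 24.1
tool_pos: [577.3, 93.3, 73.2]
tcp_rot: [-179.9, -0.4, 11.9]
ft_force: [-0.5, 7.8, 14.2]
finger_gap: -0.0
grip_force: 7.0
```

Emit:
{"api": "arm_command", "payload": {"targets": [[[0,0,-0.001,0,0,0,-1],[0,0,0,0,0,0,-1],[0,0,0,0,0,0,-1]]]}}

```text
time: 24.48
tool_pos: [577.5, 93.0, 73.0]
tcp_rot: [-179.9, -0.4, 11.9]
ft_force: [-2.6, 6.4, 20.1]
finger_gap: -0.0
grip_force: 9.7
```

Emit:
{"api": "arm_command", "payload": {"targets": [[[0,0,0.025,0,0,0,-1],[0.0088,-0.0418,0,0,0,0,-1],[0.0088,-0.0418,0,0,0,0,-1],[0.0089,-0.0418,0,0,0,0,-1],[0,0,-0.008,0,0,0,-1],[0,0,0,0,0,0,-1],[0,0,0,0,0,0,-1]]]}}

```text
time: 25.35
tool_pos: [600.8, -33.1, 85.7]
tcp_rot: [-180.0, 0.0, 12.0]
ft_force: [0.4, 0.2, -0.0]
finger_gap: 0.2
grip_force: 0.0
```

Emit:
{"api": "arm_command", "payload": {"targets": [[[0,0,-0.003,0,0,0,-1],[0,0,-0.002,0,0,0,-1],[0,0,-0.002,0,0,0,-1],[0,0,-0.001,0,0,0,-1],[0,0,-0.001,0,0,0,-1],[0,0,0,0,0,0,-1],[0,0,0,0,0,0,-1]]]}}

```text
time: 26.22
tool_pos: [601.2, -34.2, 77.0]
tcp_rot: [180.0, -0.0, 11.9]
ft_force: [0.1, -0.1, -0.3]
finger_gap: 0.2
grip_force: 0.0
```

Emit:
{"api": "arm_command", "payload": {"targets": [[[0,0,-0.001,0,0,0,-1],[0,0,-0.001,0,0,0,-1],[0,0,-0.001,0,0,0,-1],[0,0,-0.001,0,0,0,-1],[0,0,-0.001,0,0,0,-1],[0,0,0,0,0,0,-1],[0,0,0,0,0,0,-1]]]}}

```text
time: 27.1
tool_pos: [602.9, -34.0, 73.6]
tcp_rot: [180.0, -0.2, 11.9]
ft_force: [2.5, 2.6, 5.3]
finger_gap: -0.3
grip_force: 2.9
```

Emit:
{"api": "arm_command", "payload": {"targets": [[[0,0,-0.001,0,0,0,-1],[0,0,-0.001,0,0,0,-1],[0,0,0,0,0,0,-1],[0,0,0,0,0,0,-1]]]}}

```text
time: 27.6
tool_pos: [603.3, -34.0, 72.8]
tcp_rot: [179.9, -0.3, 11.9]
ft_force: [-1.8, 1.8, 13.7]
finger_gap: 0.2
grip_force: 7.0
```

Emit:
{"api": "arm_command", "payload": {"targets": [[[0,0,-0.0008,0,0,0,-1],[0,0,0,0,0,0,-1],[0,0,0,0,0,0,-1]]]}}

```text
time: 27.98
tool_pos: [603.4, -34.0, 72.7]
tcp_rot: [179.9, -0.3, 11.9]
ft_force: [-4.2, 3.0, 18.5]
finger_gap: -0.1
grip_force: 9.4
```

Emit:
{"api": "arm_command", "payload": {"targets": [[[0,0,0.028,0,0,0,-1],[-0.0235,-0.005,0,0,0,0,-1],[-0.0235,-0.005,0,0,0,0,-1],[-0.0235,-0.005,0,0,0,0,-1],[-0.0237,-0.0049,0,0,0,0,-1],[0,0,-0.008,0,0,0,-1],[0,0,0,0,0,0,-1],[0,0,0,0,0,0,-1]]]}}

```text
time: 28.98
tool_pos: [507.6, -53.9, 89.2]
tcp_rot: [-180.0, -0.0, 11.9]
ft_force: [-0.2, 1.0, 0.2]
finger_gap: -0.0
grip_force: 0.0
```

Emit:
{"api": "arm_command", "payload": {"targets": [[[0,0,-0.003,0,0,0,-1],[0,0,-0.002,0,0,0,-1],[0,0,-0.002,0,0,0,-1],[0,0,-0.002,0,0,0,-1],[0,0,-0.001,0,0,0,-1],[0,0,-0.001,0,0,0,-1],[0,0,0,0,0,0,-1],[0,0,0,0,0,0,-1]]]}}

```text
time: 29.98
tool_pos: [507.0, -54.1, 78.2]
tcp_rot: [180.0, -0.0, 11.9]
ft_force: [-0.7, -0.3, -0.2]
finger_gap: 0.4
grip_force: 0.0
```

Emit:
{"api": "arm_command", "payload": {"targets": [[[0,0,-0.001,0,0,0,-1],[0,0,-0.001,0,0,0,-1],[0,0,-0.001,0,0,0,-1],[0,0,-0.001,0,0,0,-1],[0,0,-0.001,0,0,0,-1],[0,0,-0.001,0,0,0,-1],[0,0,0,0,0,0,-1],[0,0,0,0,0,0,-1]]]}}

```text
time: 30.98
tool_pos: [507.0, -55.5, 73.6]
tcp_rot: [179.9, 0.0, 11.9]
ft_force: [-7.4, -6.5, 13.2]
finger_gap: -0.1
grip_force: 6.6
```

Emit:
{"api": "arm_command", "payload": {"targets": [[[0,0,-0.001,0,0,0,-1],[0,0,-0.001,0,0,0,-1],[0,0,0,0,0,0,-1],[0,0,0,0,0,0,-1]]]}}

```text
time: 31.48
tool_pos: [506.8, -55.9, 72.5]
tcp_rot: [179.8, 0.1, 11.9]
ft_force: [-13.6, -6.7, 22.1]
finger_gap: -0.0
grip_force: 11.5
```

Emit:
{"api": "arm_command", "payload": {"targets": [[[0,0,0.028,0,0,0,-1],[-0.0088,0.0418,0,0,0,0,-1],[-0.0088,0.0418,0,0,0,0,-1],[-0.0088,0.0419,0,0,0,0,-1],[0,0,-0.008,0,0,0,-1],[0,0,0,0,0,0,-1],[0,0,0,0,0,0,-1]]]}}

```text
time: 32.35
tool_pos: [480.8, 70.5, 90.1]
tcp_rot: [180.0, 0.0, 11.8]
ft_force: [-0.8, -0.7, 0.1]
finger_gap: -0.0
grip_force: 0.0
```

Emit:
{"api": "arm_command", "payload": {"targets": [[[0,0,-0.003,0,0,0,-1],[0,0,-0.003,0,0,0,-1],[0,0,-0.002,0,0,0,-1],[0,0,-0.002,0,0,0,-1],[0,0,-0.001,0,0,0,-1],[0,0,-0.001,0,0,0,-1],[0,0,-0.001,0,0,0,-1],[0,0,0,0,0,0,-1],[0,0,0,0,0,0,-1]]]}}

```text
time: 33.48
tool_pos: [480.7, 71.6, 77.5]
tcp_rot: [-180.0, -0.0, 11.9]
ft_force: [-1.1, 1.2, 3.9]
finger_gap: 0.1
grip_force: 2.1
```

Emit:
{"api": "arm_command", "payload": {"targets": [[[0,0,-0.001,0,0,0,-1],[0,0,-0.001,0,0,0,-1],[0,0,-0.001,0,0,0,-1],[0,0,-0.001,0,0,0,-1],[0,0,-0.001,0,0,0,-1],[0,0,0,0,0,0,-1],[0,0,0,0,0,0,-1]]]}}

```text
time: 34.35
tool_pos: [480.4, 71.9, 72.3]
tcp_rot: [-179.9, 0.0, 11.9]
ft_force: [-3.6, 2.8, 5.6]
finger_gap: 0.3
grip_force: 2.6
```

Emit:
{"api": "arm_command", "payload": {"targets": [[[0,0,-0.001,0,0,0,-1],[0,0,-0.0005,0,0,0,-1],[0,0,0,0,0,0,-1],[0,0,0,0,0,0,-1]]]}}

```text
time: 34.85
tool_pos: [480.5, 72.0, 72.0]
tcp_rot: [-179.9, 0.0, 11.9]
ft_force: [-10.1, 2.5, 17.8]
finger_gap: -0.2
grip_force: 8.8
```

Now a second round to check each corner at the same depth.

Emit:
{"api": "arm_command", "payload": {"targets": [[[0,0,0.012,0,0,0,-1],[0.0314,0.0066,0,0,0,0,-1],[0.0314,0.0066,0,0,0,0,-1],[0.0314,0.0066,0,0,0,0,-1],[0,0,0,0,0,0,-1],[0,0,-0.006,0,0,0,-1],[0,0,-0.004,0,0,0,-1],[0,0,-0.002,0,0,0,-1],[0,0,0,0,0,0,-1],[0,0,0,0,0,0,-1]]]}}

```text
time: 36.1
tool_pos: [574.3, 91.1, 72.1]
tcp_rot: [180.0, -0.0, 11.9]
ft_force: [-6.2, -0.6, 12.4]
finger_gap: -0.1
grip_force: 6.3
```

Emit:
{"api": "arm_command", "payload": {"targets": [[[0,0,0.012,0,0,0,-1],[0.0088,-0.0418,0,0,0,0,-1],[0.0088,-0.0418,0,0,0,0,-1],[0.0088,-0.0419,0,0,0,0,-1],[0,0,0,0,0,0,-1],[0,0,-0.006,0,0,0,-1],[0,0,-0.004,0,0,0,-1],[0,0,-0.002,0,0,0,-1],[0,0,0,0,0,0,-1],[0,0,0,0,0,0,-1]]]}}

```text
time: 37.35
tool_pos: [601.1, -33.1, 72.1]
tcp_rot: [180.0, 0.0, 12.0]
ft_force: [-6.5, 0.9, 13.5]
finger_gap: 0.0
grip_force: 6.7
```

Emit:
{"api": "arm_command", "payload": {"targets": [[[0,0,0.012,0,0,0,-1],[-0.0314,-0.0066,0,0,0,0,-1],[-0.0314,-0.0066,0,0,0,0,-1],[-0.0314,-0.0066,0,0,0,0,-1],[0,0,0,0,0,0,-1],[0,0,-0.006,0,0,0,-1],[0,0,-0.004,0,0,0,-1],[0,0,-0.002,0,0,0,-1],[0,0,0,0,0,0,-1],[0,0,0,0,0,0,-1]]]}}

```text
time: 38.6
tool_pos: [507.8, -53.8, 72.0]
tcp_rot: [-180.0, -0.0, 11.9]
ft_force: [-7.5, 1.9, 15.1]
finger_gap: 0.3
grip_force: 7.6
```

Emit:
{"api": "arm_command", "payload": {"targets": [[[0,0,0.03,0,0,0,-1],[0.01,0.018,0.05,0,0,0,-1],[0.01,0.018,0.05,0,0,0,-1],[0.01,0.018,0.05,0,0,0,-1],[0,0.018,0,0,0,0,-1],[0,0,0,0,0,0,-1],[0,0,0,0,0,0,-1]]]}}

```text
time: 39.48
tool_pos: [536.2, 17.7, 248.7]
tcp_rot: [-180.0, 0.2, 11.9]
ft_force: [-0.6, 0.9, -0.3]
finger_gap: 0.4
grip_force: 0.0
```

```bash
python3 - <<'E'
from seg import *
s=status.sense(); m,im=shot('wrist','fin'); sm,si=shot('side','sidef')
print(s['tool_pos'],s['ft_force'])
t=np.radians(11.92);Rm=np.array([[np.cos(t),-np.sin(t)],[np.sin(t),np.cos(t)]])
out,P,ok,L=spots(m,im,72,None,11.9,[540.5,18.2]);dx=(P[0]+P[1]-P[2]-P[3])/2; dy=(P[0]+P[3]-P[1]-P[2])/2
print(ok,'C',P.mean(0)@Rm,'yaw',np.degrees(np.arctan2(dx[1],dx[0])),np.degrees(np.arctan2(-dy[0],dy[1])),np.hypot(*dx),np.hypot(*dy))
cv2.imwrite('pics/v9.png',np.hstack([cv2.resize(im,(400,300)),cv2.resize(si[190:310,250:410],(400,300),interpolation=cv2.INTER_CUBIC)]))
E
```

```text
[536.20684275  17.74530133 248.69355266] [-0.59802038  0.93841257 -0.29388448]
[ True  True  True  True] C [534.38977157 -93.02856822] yaw 12.524227918300722 12.45146071880843 96.06851332046783 128.20741576968192
```

View pics/v9.png

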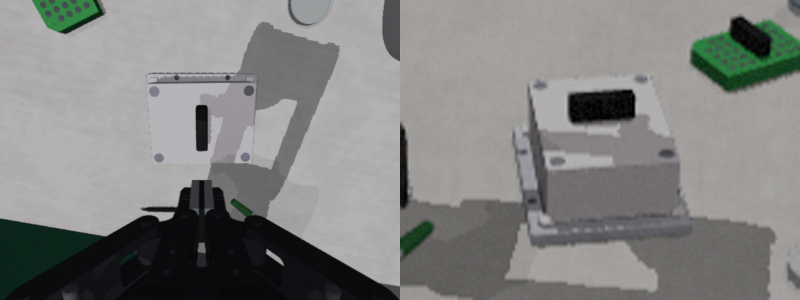

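The wrist crop shows the cover with all four spots, at (154,91), (248,90), (245,157) and (159,158), square on the base. The side crop shows its rim flat on the plate. All four corners read z=72.0 to 72.1 when pressed, which matches fully home.

```bash
python3 -c "
from bench import job
print(job.hand_in())"
```

```text
the job is handed in; nothing more can be done
None
```

The job is handed in at about 39.5 s: the block is seated in the keyed pocket, and the cover is pressed down corner by corner until all four corners read 72 mm (fully home); one press on corner C reached 22 N, just over the 20 N asked.

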